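Pin the frame tube into its clevis and lock the pin with an R-clip

ROBOT

A 7-joint arm with a two-finger parallel gripper is mounted at the origin on the work surface. World frame = base frame: x ahead of the robot, y to its left, z up, the work surface at z = 0. Lengths are in m, angles in rad, forces in N, time in s.
With the tool pointing down it reaches from about 0.4 to 0.875 m from the base axis. Payload 19.3 kg.
Tool frame: the origin (TCP) lies midway between the tips of the shut fingers; the grasp point (between the pads) lies 19 mm behind it; x points along the fingers, y is the direction in which the jaws open and shut, and the axes are right-handed (so a half turn about x gives the same grasp; the last joint's range is limited). The gripper opens to 85 mm and grips with 20 to 120 N. Pads are 22 mm wide; open, the fingers measure 114 mm over their backs; the gripper's body (76 mm by 85 mm) begins 54 mm behind the grasp point. The pads swing forward as they close: fully open they stand 13 mm farther back than shut.
Start: joints at [-1.393, 0.521, -0.036, 1.599, 0.021, 1.021, -0.113], TCP at [0.153, 0.606, 0.231] pointing down, gripper open.
Joint ranges: [-2.91, 2.91], [-0.3, 2.13], [-1.5, 1.42], [0.17, 2.43], [-1.26, 4.41], [0.16, 1.93], [-2.52, 2.52]. Speed limits (rad/s): [1.89, 1.89, 2.39, 2.39, 3.01, 3.01, 3.01].

INTERFACE

Orientations are given as [roll, pitch, yaw] about the fixed x, y, z axes, in that order (R = Rz(yaw) Ry(pitch) Rx(roll)).
In Python, from workcell import bot gives the robot as it stands. The module is installed in compiled form; this text tells all that it offers.
- The arm moves only by the tool servo_tool, never from a script. Its argument "targets" is a list of rows, each an object of numbers: "x", "y", "z": the shift along the tool's x, y, z as a fraction of full scale; "wx", "wy", "wz": the turn, a rotation vector about the tool's x, y, z as a fraction of full scale. A call has 1 to 12 rows; each row is the pose to reach, as a shift and turn from the pose measured when the call began, along the tool's axes at that moment, turning the shorter way round; what a row does not reach only later rows make up. Full scale, the value 1, is 40 cm for a shift and 360 degrees for a turn. A row lasts 1/8 s, in which the tool goes at most 62.5 mm and 10.7 degrees, less where a joint would pass 70% of its speed; a pose out of reach is approached as far as the arm can. A call with a number of a shift or a turn outside -1 to 1 is refused whole. A call with a gripper value outside its range is refused whole. "grip" is the gripper command: -1 is shut, 1 is fully open, values between are in proportion, set as the call begins (left out, the last holds). The fingers move at their own pace and stop on an object; "squeeze" is the grip in N (left out, the last holds). Time passes only in rows, so rows that repeat a pose let the fingers close. It gives the time, the measured TCP pose, the force and the opening at its end, in the units of the state.
- bot.observe(): the state, without advancing time (a new reading comes with each control period).
- bot.grab_frame(name): name is "side" or "top" or "wrist"; returns (picture, depth): 420x560x3 uint8, red, green, blue; 420x560 float32, m along the optical axis (not along the pixel's ray), 0 where there is no reading.
- bot.get_calibration(name): a dict with "intrinsics" (3x3 intrinsics, pixels), "k1" (the pictures are not rectified: a ray, as slopes to the right and down, at radius r is drawn at 1 + k1 r^2 times it, then the intrinsics apply), "R" (3x3) and "t" (3): a world point X has camera coordinates R X + t. Camera axes: x right, y down, z forward; pixel columns grow to the right and rows downward; lengths in m; the calibration is good to about 2 mm. A picture is of the moment at which its call begins: read the wrist's pose just before it. get_calibration takes no time and is no camera call; for the wrist camera it gives the pose at the moment of the call.
- bot.job_done(): hands the job in, once; it reports no verdict.
Trained networks look in the newest picture that a camera, given by its name, has taken for a name from the list of things; names that differ only in an ending like _2 or _b are one class to them, and where a whole thing is asked for, a point or a joint stands for the part that bears it (a point fixed in the world has none). Each returns a list of dicts, best first, with "confidence" (0 to 1); they miss things now and then, are a little off and sometimes report something else, mostly with a low value. They report only what shows in the picture. A call takes as long as a camera call. They do not tell look-alikes from the thing itself.
- bot.trace(camera, target): "mask" (420x560 bool, what is visible of it) and "pixel" ([column, row] in pixels, amid what is visible of it).
The state is a dict: "clock": time; "qpos": joint angles; "qd": joint speeds; "joint_efforts": joint torques, N m; "position": TCP position; "tool_rot": TCP orientation; "force": force on the tool from outside, world axes, zero at the start; "moment": the same for the moment, N m; "grip_width": finger opening in m.
Only numpy, scipy, OpenCV 4.12 (cv2) and the standard library are available. Lean on these libraries where they do the work, as an engineer would, in place of code of your own. Each camera call takes 0.05 s, during which the arm holds its last target. There are 200 camera calls.

TASK

Push the clevis pin fully home so that it holds the frame tube in the welding fixture and its cross-hole comes out beyond the far lug. Then take the larger R-clip out of the parking block and push its straight leg down through the cross-hole until its bow springs over the pin, and let go. Press gently, never with more than 40 N on the pin, the fixture or the clip, and leave the smaller clip parked.

Things in the scene. Friction and masses are not known exactly. Their poses are not given: they have to be found in the camera images.
- clevis: Fixture bolted to the table: base 100 x 100, two lugs (44 wide in x, 10 thick, centred at y = -20 and +20, tops at z = 105), a 28 mm tube from between them 210 mm along +x. Origin on the table midway between the lugs, z up, y along the pin, axis at z = 85. The pin's vertical 8 mm cross-hole (no countersink, through): with the pin home at y = 33 to 53, differs from pin to pin; find it by feel or eye.
- pin (a joint): How far the clevis pin is pushed in (m): starts at 0 to 0.012; 0.035 is home against its stop. A steel pin of 25 mm diameter; it slides along the clevis' +y, stays where left, takes about 8 N (more when pushed faster) and does not turn. Drawn out, its cross-hole is wholly or partly hidden in the lugs.
- pin_head (a point): Centre of the outer flat face of the pin's head, a disc of 42 mm diameter, 14 mm thick, at the pin's -y end. Push here along the clevis' +y; with the pin home this face is at y = -39 of the clevis, whose outer lug faces are at y = -25 and +25.
- clip: Larger R-clip, 6 mm steel wire, 125 mm tall, about 80 g, standing leg down in the parking block, leaning 3 to 4 degrees to its bow side. Origin on the straight leg's axis at the height of the coil's centre; z up along the leg, x from leg to bow, y the coil's axis. Locked, its y lies along the pin (bow on either side), its leg in the cross-hole, its origin 50 mm above the pin's axis.
- clip_coil (a point): Centre of the larger clip's double coil at its top, 10 mm along the clip's x from its origin: a disc of 26 mm diameter, 12 mm thick along the clip's y; grip it across the 12 mm.
- clip_tip (a point): Centre of the blunt lower end of the larger clip's straight leg (6 mm rod), 112 mm below the clip's origin along the leg.
- clip_crest (a point): Narrowest point (crest) of the larger clip's bow, wire centre; at (9, 0, -63) of the clip, a flare beyond it to (16, 0, -76). The bow springs outward about the coil; it meets the pin with the clip's origin about 75 mm above the pin's axis, passes its widest at 63, then springs in and pulls the clip on to 50. The push takes about 4 to 10 N, then drops.
- block: Aluminium parking block fixed to the table, 130 x 40 x 38 high, origin under its centre, with two vertical holes of 7.5 mm diameter, 30 mm deep, at x = -40 and +40, one for each clip; which is in which varies.
- small_clip: Smaller R-clip, two thirds the size (4.4 mm wire, 97 mm tall), too small for this pin; frame as the larger one's. It stays in the block.
Not all that is in view belongs to the job. What is shaped like the clip but turquoise is not meant.

How it is judged:
By the outcome, as a careful person would: the job done as asked, in the order asked, and still so for the second after the job is handed in, with the robot touching nothing.
It also fails if it takes over 72 s, if anything falls off the work surface, if the arm or the gripper's body presses on something with over 40 N, if the wrist force passes 120 N, or if a joint passes its speed limit or range.

## Working session

There is one attempt and no reset: what is moved stays moved. The work goes in short steps, Python scripts to look and compute and a tool call to move; the robot and the scene stay as the last step left them, time stands still between calls to the robot, and variables do not carry over. Pictures are saved under pics/ and viewed, on a budget of 10 in all, crops included, one or two more only if the job needs it, and the job is handed in when it is done.

Besides the shell and the picture viewer there is one more tool, called after ">>>" in YAML: its name, and indented under it one key for each argument. servo_tool: Moves the arm, as the interface text tells. Shift numbers are shares of 40 cm and turn numbers shares of 360 degrees, none past 1 either way. Its arguments: {"type":"object","properties":{"targets":{"type":"array"},"grip":{"type":"number"},"squeeze":{"type":"number"}},"required":["targets"]}

```bash
mkdir -p pics; cat > h.py <<'E'
import numpy as np,cv2,pickle
from workcell import bot
from scipy.spatial.transform import Rotation as Ro
def und(c,uv):
    K=np.array(c['intrinsics']);uv=np.atleast_2d(uv).astype(float)
    return cv2.undistortPoints(uv[:,None],K,np.array([c['k1'],0,0,0.]))[:,0]
def pts(c,d,uv):
    uv=np.atleast_2d(np.round(uv).astype(int));n=und(c,uv);z=d[uv[:,1],uv[:,0]]
    P=np.c_[n*z[:,None],z];return (P-np.array(c['t']))@np.array(c['R'])
def ray(c,uv):
    n=und(c,uv);R=np.array(c['R']);return -R.T@np.array(c['t']),np.c_[n,np.ones(len(n))]@R
def onz(c,uv,z):
    o,v=ray(c,uv);return o+v*((z-o[2])/v[:,2])[:,None]
def proj(c,X):
    X=np.atleast_2d(X).astype(float);R=np.array(c['R'])
    return cv2.projectPoints(X,cv2.Rodrigues(R)[0],np.array(c['t'],float),np.array(c['intrinsics']),np.array([c['k1'],0,0,0.]))[0][:,0]
def shot(n,f):
    c=bot.get_calibration(n);p,d=bot.grab_frame(n);cv2.imwrite(f'pics/{f}.png',p[:,:,::-1]);pickle.dump((c,p,d),open(f'{f}.pkl','wb'));return c,p,d
E
python3 - <<'E'
from h import *
for n in ['top','side']:
    c,p,d=shot(n,n+'0')
    print(n,-np.array(c['R']).T@c['t'],np.round(c['R'],2).tolist(),c['k1'],np.array(c['intrinsics'])[0,0])
    for t in ['clevis','pin','pin_head','clip','clip_coil','clip_tip','block','small_clip']:
        for r in bot.trace(n,t)[:2]:
            m=r['mask'];v,u=np.nonzero(m&(d>0));P=pts(c,d,np.c_[u,v]) if len(u) else np.zeros((1,3))
            print(t,round(r['confidence'],2),np.round(r['pixel']),m.sum(),'med',np.round(np.median(P,0),3),'lo',np.round(P.min(0),3),'hi',np.round(P.max(0),3))
s=bot.observe();print({k:np.round(v,3) for k,v in s.items()})
a=cv2.imread('pics/top0.png');b=cv2.imread('pics/side0.png')
cv2.imwrite('pics/both.png',np.hstack([a,b])[:, :]) if 0 else None
E
```

```text
top [ 0.23965321 -0.1006389   0.84044989] [[-0.0, -1.0, 0.01], [-0.97, 0.0, -0.24], [0.24, -0.01, -0.97]] 0.025795275727553815 398.1815637384461
clevis 0.65 [207. 178.] 3593 med [0.506 0.048 0.089] lo [ 0.45  -0.013 -0.004] hi [0.731 0.103 0.108]
clevis 0.24 [228. 177.] 335 med [0.496 0.    0.096] lo [ 0.48  -0.013 -0.001] hi [0.541 0.027 0.108]
pin 0.57 [226. 180.] 359 med [0.497 0.001 0.096] lo [ 0.48  -0.013 -0.005] hi [0.556 0.028 0.108]
pin_head 0.69 [227. 175.] 318 med [0.496 0.    0.097] lo [ 0.48  -0.013  0.076] hi [0.519 0.027 0.108]
clip 0.68 [384. 325.] 470 med [ 0.212 -0.315  0.006] lo [ 0.159 -0.352 -0.004] hi [ 0.247 -0.258  0.015]
clip 0.62 [334. 139.] 200 med [ 0.574 -0.214  0.109] lo [ 0.562 -0.237 -0.005] hi [ 0.652 -0.207  0.133]
clip_coil 0.69 [388. 326.] 403 med [ 0.214 -0.317  0.007] lo [ 0.159 -0.355 -0.004] hi [ 0.247 -0.256  0.015]
clip_coil 0.55 [334. 138.] 168 med [ 0.573 -0.214  0.114] lo [ 0.562 -0.23  -0.   ] hi [ 0.652 -0.207  0.133]
clip_tip 0.8 [388. 326.] 427 med [ 0.214 -0.318  0.006] lo [ 0.161 -0.352 -0.003] hi [ 0.247 -0.261  0.015]
clip_tip 0.5 
[... 1542 characters left out ...]
 242.] 1657 med [ 0.515 -0.216  0.037] lo [ 0.458 -0.242 -0.002] hi [ 0.609 -0.149  0.055]
small_clip 0.64 [351. 223.] 89 med [ 0.497 -0.2    0.086] lo [ 0.488 -0.203  0.037] hi [ 0.513 -0.184  0.103]
{'clock': np.float64(0.9), 'qpos': array([-1.393,  0.521, -0.036,  1.6  ,  0.021,  1.021, -0.113]), 'qd': array([-0.001,  0.   ,  0.002,  0.   ,  0.001,  0.001,  0.001]), 'joint_efforts': array([-2.0000e-03, -9.2685e+01,  1.9770e+00, -3.7025e+01,  1.8000e-02,
        2.0000e-03, -0.0000e+00]), 'position': array([0.153, 0.606, 0.231]), 'tool_rot': array([-1.295,  1.571, -1.543]), 'force': array([-0.708, -0.539,  0.287]), 'moment': array([-0.01 ,  0.007,  0.043]), 'grip_width': np.float64(0.085)}
```

View pics/top0.png

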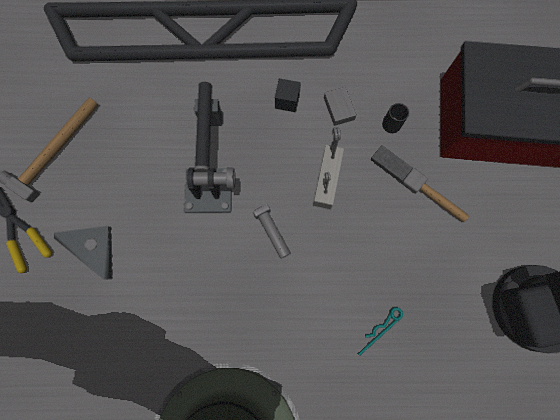

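View pics/side0.png

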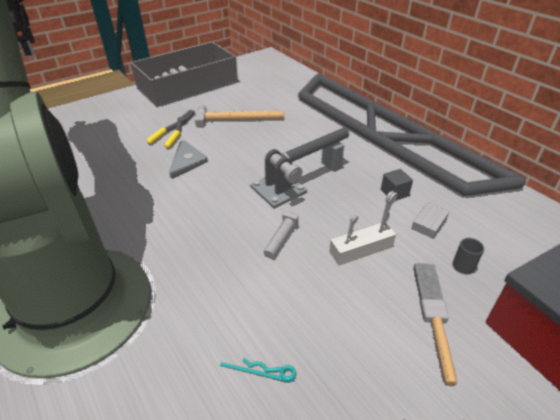

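Top: clevis at (205,185), pin head at (236,182) facing world −y, block at (330,176). The large clip is in the far hole (336,138) and the small one at (327,180). The turquoise decoy is at (385,330), with a loose bolt at (270,232). The side view agrees.

```bash
python3 - <<'E'
from h import *
for n in ['top0','side0']:
    c,p,d=pickle.load(open(n+'.pkl','rb'))
    v,u=np.nonzero(d>0);P=pts(c,d,np.c_[u,v])
    def sel(x0,x1,y0,y1,z0,z1): return P[(P[:,0]>x0)&(P[:,0]<x1)&(P[:,1]>y0)&(P[:,1]<y1)&(P[:,2]>z0)&(P[:,2]<z1)]
    B=sel(.42,.63,-.26,-.15,.033,.042)
    print(n,'block',[np.round(q,4) for q in cv2.minAreaRect((B[:,:2]*1000).astype(np.float32))],np.median(B[:,2]))
    T=sel(.56,.74,.0,.16,.088,.115); m=T.mean(0);w=np.linalg.svd(T-m)[2][0]
    print('tube',m,np.degrees(np.arctan2(w[1],w[0])),w, len(T))
    for z0,z1 in [(.006,.012),(.012,.018),(.018,.03)]:
        C=sel(.42,.6,-.03,.15,z0,z1)
        if len(C)>30: print('base',z0,len(C),cv2.minAreaRect((C[:,:2]*1000).astype(np.float32)))
    H=sel(.45,.56,-.05,.12,.05,.12)
    np.savetxt('/tmp/%s.txt'%n,H)
    L=H[H[:,2]>.102];print('lugtop',len(L),L.min(0),L.max(0),cv2.minAreaRect((L[:,:2]*1000).astype(np.float32)))
    h=H[H[:,1]<.02]; print('head',len(h),h.min(0),h.max(0), np.percentile(h[:,1],[1,5,20,50]))
E
```

```text
top0 block [array([ 525.6415, -207.6913]), array([ 40.1093, 130.9189]), np.float64(77.3186)] 0.037321930324468656
tube [0.63289915 0.05278131 0.09528848] -179.0709193219938 [-0.99986257 -0.01621471  0.0034541 ] 867
base 0.006 703 ((499.3192138671875, 53.33304214477539), (100.4166488647461, 99.40153503417969), 89.87026977539062)
base 0.012 341 ((499.04998779296875, 53.2122802734375), (97.86846923828125, 97.14813232421875), 0.0451933778822422)
base 0.018 67 ((499.08514404296875, 56.68292236328125), (85.2835922241211, 82.9549789428711), 1.647802472114563)
lugtop 156 [ 0.48359852 -0.01140499  0.10200811] [0.53549462 0.07793609 0.10759742] ((510.289794921875, 32.90222930908203), (88.83462524414062, 47.785980224609375), 85.95758056640625)
head 284 [ 0.47963999 -0.01288033  0.07373554] [0.51863332 0.01998984 0.10759742] [-0.01264974 -0.01239797 -0.00949499 -0.001532  ]
side0 block [array([ 527.0016, -208.1245]), array([ 44.0872, 132.7521]), np.float64(77.477)] 0.038550938017293236
tube [0.63169009 0.04701254 0.0958353 ] -179.75815066599523 [-9.99991075e-01 -4.22105457e-03  1.78292072e-04] 444
base 0.006 280 ((500.04901123046875, 52.9036979675293), (101.92373657226562, 103.75528717041016), 0.8318301439285278)
base 0.012 445 ((500.73150634765625, 51.3057861328125), (99.93341064453125, 100.25965118408203), 89.35955810546875)
base 0.018 138 ((501.0268859863281, 51.56443405151367), (87.56353759765625, 90.65608978271484), 89.9294204711914)
lugtop 116 [ 0.48704217 -0.01316845  0.10204101] [0.51344272 0.07885133 0.10842967] ((499.7591247558594, 32.8702507019043), (26.04821014404297, 92.043212890625), 0.8348608016967773)
head 287 [ 0.48013182 -0.01502967  0.06512245] [0.5216178  0.0195209  0.10842967] [-0.01462814 -0.01401761 -0.01251458 -0.01076962]
```

```bash
cat >> h.py <<'E'
def RT(s=None):
    s=s or bot.observe();return np.array(s['position']),Ro.from_euler('xyz',s['tool_rot']).as_matrix()
def down(yaw): # jaw axis (tool y) at yaw
    y=np.array([np.cos(yaw),np.sin(yaw),0]);x=np.array([0,0,-1.]);return np.c_[x,y,np.cross(x,y)]
def go(p,R1=None):
    q,R=RT();R1=R if R1 is None else R1
    print('shift',np.round(R.T@(np.array(p)-q)/.4,4),'turn',np.round(Ro.from_matrix(R.T@R1).as_rotvec()/2/np.pi,4))
def st():
    s=bot.observe();p,R=RT(s);print('t',round(s['clock'],2),'p',np.round(p,4),'F',np.round(s['force'],1),'M',np.round(s['moment'],2),'w',round(s['grip_width'],4));print(np.round(R,3).tolist())
E
python3 - <<'E'
from h import *
st()
for p in [(.45,.35,.231),(.50,-.06,.2)]:
  for k in (0,180): go(p,down(np.radians(k)))
E
```

```text
t 0.9 p [0.1533 0.6059 0.2313] F [-0.7 -0.5  0.3] M [-0.01  0.01  0.04] w 0.0852
[[0.0, 0.245, 0.969], [-0.0, 0.969, -0.245], [-1.0, -0.0, 0.0]]
shift [ 8.000e-04 -4.382e-01  8.760e-01] turn [0.2106 0.     0.    ]
shift [ 8.000e-04 -4.382e-01  8.760e-01] turn [-0.2894 -0.      0.    ]
shift [ 0.0783 -1.4013  1.2486] turn [0.2106 0.     0.    ]
shift [ 0.0783 -1.4013  1.2486] turn [-0.2894 -0.      0.    ]
```

>>> servo_tool:
  targets:
    - {"y": -0.055, "z": 0.11, "wx": 0.027}
    - {"y": -0.11, "z": 0.22, "wx": 0.054}
    - {"y": -0.165, "z": 0.33, "wx": 0.08}
    - {"y": -0.22, "z": 0.44, "wx": 0.106}
    - {"y": -0.275, "z": 0.55, "wx": 0.132}
    - {"y": -0.33, "z": 0.66, "wx": 0.158}
    - {"y": -0.385, "z": 0.77, "wx": 0.185}
    - {"y": -0.438, "z": 0.876, "wx": 0.2106}
    - {"y": -0.438, "z": 0.876, "wx": 0.2106}
  grip: -1
  squeeze: 60

```text
$.targets[0]: bad value
```

```bash
python3 - <<'E'
from h import *
st(); go((.50,-.045,.2),down(0))
E
```

```text
t 0.9 p [0.1533 0.6059 0.2313] F [-0.7 -0.5  0.3] M [-0.01  0.01  0.04] w 0.0852
[[0.0, 0.245, 0.969], [-0.0, 0.969, -0.245], [-1.0, -0.0, 0.0]]
shift [ 0.0783 -1.3649  1.2394] turn [0.2106 0.     0.    ]
```

>>> servo_tool:
  targets:
    - {"x": 0, "y": -0.11, "z": 0.22, "wx": 0.054, "wy": 0, "wz": 0}
    - {"x": 0, "y": -0.22, "z": 0.44, "wx": 0.106, "wy": 0, "wz": 0}
    - {"x": 0, "y": -0.33, "z": 0.66, "wx": 0.158, "wy": 0, "wz": 0}
    - {"x": 0, "y": -0.438, "z": 0.876, "wx": 0.2106, "wy": 0, "wz": 0}
    - {"x": 0, "y": -0.438, "z": 0.876, "wx": 0.2106, "wy": 0, "wz": 0}
    - {"x": 0, "y": -0.438, "z": 0.876, "wx": 0.2106, "wy": 0, "wz": 0}
    - {"x": 0, "y": -0.438, "z": 0.876, "wx": 0.2106, "wy": 0, "wz": 0}
    - {"x": 0, "y": -0.438, "z": 0.876, "wx": 0.2106, "wy": 0, "wz": 0}
    - {"x": 0, "y": -0.438, "z": 0.876, "wx": 0.2106, "wy": 0, "wz": 0}
  grip: -1
  squeeze: 60

```text
clock: 2.02
position: [0.4491, 0.3512, 0.2312]
tool_rot: [-2.148, 1.57, 2.57]
force: [-0.5, 0.3, 0.5]
grip_width: -0.0002
```

```bash
python3 - <<'E'
from h import *
st(); go((.50,-.045,.2),down(0))
E
```

```text
t 2.02 p [0.4491 0.3512 0.2312] F [-0.5  0.3  0.5] M [0.06 0.02 0.02] w -0.0002
[[-0.0, 1.0, 0.005], [0.0, 0.005, -1.0], [-1.0, -0.0, -0.0]]
shift [0.0777 0.1224 0.9911] turn [ 0.0008 -0.      0.0001]
```

>>> servo_tool:
  targets:
    - {"x": 0.04, "y": 0.06, "z": 0.5, "wx": 0.001, "wy": 0, "wz": 0}
    - {"x": 0.078, "y": 0.122, "z": 0.991, "wx": 0.001, "wy": 0, "wz": 0}
    - {"x": 0.078, "y": 0.122, "z": 0.991, "wx": 0.001, "wy": 0, "wz": 0}
    - {"x": 0.078, "y": 0.122, "z": 0.991, "wx": 0.001, "wy": 0, "wz": 0}
    - {"x": 0.078, "y": 0.122, "z": 0.991, "wx": 0.001, "wy": 0, "wz": 0}
    - {"x": 0.078, "y": 0.122, "z": 0.991, "wx": 0.001, "wy": 0, "wz": 0}
    - {"x": 0.078, "y": 0.122, "z": 0.991, "wx": 0.001, "wy": 0, "wz": 0}
    - {"x": 0.078, "y": 0.122, "z": 0.991, "wx": 0.001, "wy": 0, "wz": 0}
    - {"x": 0.24, "y": 0.122, "z": 0.991, "wx": 0.001, "wy": 0, "wz": 0}
    - {"x": 0.393, "y": 0.122, "z": 0.991, "wx": 0.001, "wy": 0, "wz": 0}
    - {"x": 0.393, "y": 0.122, "z": 0.991, "wx": 0.001, "wy": 0, "wz": 0}

```text
clock: 3.4
position: [0.4974, -0.0433, 0.0711]
tool_rot: [-1.648, 1.563, 3.066]
force: [0.8, 0.2, -0.3]
grip_width: 0.0002
```

```bash
python3 - <<'E'
from h import *
st(); go((.50,-.025,.074),down(0)); go((.50,.002,.074),down(0))
c,p,d=shot('side','side1')
E
```

```text
t 3.4 p [ 0.4974 -0.0433  0.0711] F [ 0.8  0.2 -0.3] M [ 0.02 -0.01 -0.02] w 0.0002
[[-0.008, 1.0, 0.002], [0.001, 0.002, -1.0], [-1.0, -0.008, -0.001]]
shift [-0.0072  0.0067 -0.0457] turn [ 0.0004 -0.0001  0.0012]
shift [-0.0072  0.0068 -0.1132] turn [ 0.0004 -0.0001  0.0012]
```

View pics/side1.png

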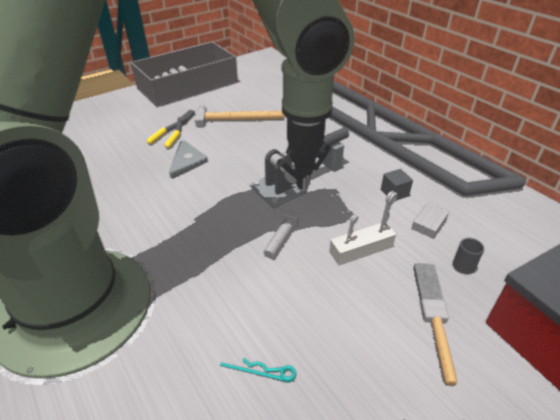

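>>> servo_tool:
  targets:
    - {"x": -0.004, "y": 0.0067, "z": -0.03, "wx": 0, "wy": 0, "wz": 0.001}
    - {"x": -0.004, "y": 0.0067, "z": -0.038, "wx": 0, "wy": 0, "wz": 0.001}
    - {"x": -0.004, "y": 0.0067, "z": -0.043, "wx": 0, "wy": 0, "wz": 0.001}
    - {"x": -0.004, "y": 0.0067, "z": -0.048, "wx": 0, "wy": 0, "wz": 0.001}
    - {"x": -0.004, "y": 0.0067, "z": -0.053, "wx": 0, "wy": 0, "wz": 0.001}
    - {"x": -0.004, "y": 0.0067, "z": -0.058, "wx": 0, "wy": 0, "wz": 0.001}
    - {"x": -0.004, "y": 0.0067, "z": -0.063, "wx": 0, "wy": 0, "wz": 0.001}
    - {"x": -0.004, "y": 0.0067, "z": -0.068, "wx": 0, "wy": 0, "wz": 0.001}

```text
clock: 4.45
position: [0.5017, -0.018, 0.0754]
tool_rot: [1.327, 1.568, -0.244]
force: [-0.5, -8.4, 3.7]
grip_width: -0.0001
```

>>> servo_tool:
  targets:
    - {"x": 0, "y": 0, "z": -0.007, "wx": 0, "wy": 0, "wz": 0}
    - {"x": 0, "y": 0, "z": -0.011, "wx": 0, "wy": 0, "wz": 0}
    - {"x": 0, "y": 0, "z": -0.015, "wx": 0, "wy": 0, "wz": 0}
    - {"x": 0, "y": 0, "z": -0.019, "wx": 0, "wy": 0, "wz": 0}
    - {"x": 0, "y": 0, "z": -0.023, "wx": 0, "wy": 0, "wz": 0}
    - {"x": 0, "y": 0, "z": -0.027, "wx": 0, "wy": 0, "wz": 0}
    - {"x": 0, "y": 0, "z": -0.031, "wx": 0, "wy": 0, "wz": 0}
    - {"x": 0, "y": 0, "z": -0.035, "wx": 0, "wy": 0, "wz": 0}
    - {"x": 0, "y": 0, "z": -0.039, "wx": 0, "wy": 0, "wz": 0}

```text
clock: 5.58
position: [0.5017, -0.0037, 0.0755]
tool_rot: [0.99, 1.567, -0.583]
force: [-0.4, -8.5, 3.0]
grip_width: -0.0
```

>>> servo_tool:
  targets:
    - {"x": 0, "y": 0, "z": -0.003, "wx": 0, "wy": 0, "wz": 0}
    - {"x": 0, "y": 0, "z": -0.006, "wx": 0, "wy": 0, "wz": 0}
    - {"x": 0, "y": 0, "z": -0.009, "wx": 0, "wy": 0, "wz": 0}
    - {"x": 0, "y": 0, "z": -0.011, "wx": 0, "wy": 0, "wz": 0}

```text
clock: 6.08
position: [0.5017, -0.0006, 0.0755]
tool_rot: [0.768, 1.566, -0.806]
force: [-0.2, -8.7, 2.0]
grip_width: -0.0003
```

>>> servo_tool:
  targets:
    - {"x": 0, "y": 0, "z": -0.003, "wx": 0, "wy": 0, "wz": 0}
    - {"x": 0, "y": 0, "z": -0.006, "wx": 0, "wy": 0, "wz": 0}

```text
clock: 6.32
position: [0.5016, 0.0004, 0.0755]
tool_rot: [0.607, 1.565, -0.968]
force: [-0.4, -7.7, 1.3]
grip_width: -0.0003
```

>>> servo_tool:
  targets:
    - {"x": 0, "y": 0, "z": -0.004, "wx": 0, "wy": 0, "wz": 0}
    - {"x": 0, "y": 0, "z": -0.006, "wx": 0, "wy": 0, "wz": 0}

```text
clock: 6.58
position: [0.5016, 0.0014, 0.0755]
tool_rot: [0.505, 1.564, -1.072]
force: [-0.8, -8.2, 2.1]
grip_width: -0.0001
```

>>> servo_tool:
  targets:
    - {"x": 0, "y": 0, "z": -0.003, "wx": 0, "wy": 0, "wz": 0}
    - {"x": 0, "y": 0, "z": -0.005, "wx": 0, "wy": 0, "wz": 0}

```text
clock: 6.82
position: [0.5015, 0.0021, 0.0755]
tool_rot: [0.43, 1.563, -1.148]
force: [0.2, -8.3, 1.0]
grip_width: -0.0003
```

>>> servo_tool:
  targets:
    - {"x": 0, "y": 0, "z": -0.003, "wx": 0, "wy": 0, "wz": 0}
    - {"x": 0, "y": 0, "z": -0.005, "wx": 0, "wy": 0, "wz": 0}

```text
clock: 7.08
position: [0.5016, 0.0025, 0.0756]
tool_rot: [0.386, 1.561, -1.194]
force: [-0.3, -12.2, 1.7]
grip_width: -0.0002
```

>>> servo_tool:
  targets:
    - {"x": 0, "y": 0, "z": -0.003, "wx": 0, "wy": 0, "wz": 0}
    - {"x": 0, "y": 0, "z": -0.005, "wx": 0, "wy": 0, "wz": 0}

```text
clock: 7.32
position: [0.5015, 0.0024, 0.0756]
tool_rot: [0.333, 1.559, -1.248]
force: [0.3, -15.7, 1.3]
grip_width: -0.0002
```

>>> servo_tool:
  targets:
    - {"x": 0, "y": 0, "z": 0.07, "wx": 0, "wy": 0, "wz": 0.001}
    - {"x": 0, "y": 0, "z": 0.07, "wx": 0, "wy": 0, "wz": 0.001}
    - {"x": -0.1, "y": 0, "z": 0.07, "wx": 0, "wy": 0, "wz": 0.001}
    - {"x": -0.25, "y": 0, "z": 0.07, "wx": 0, "wy": 0, "wz": 0.001}
    - {"x": -0.45, "y": 0, "z": 0.07, "wx": 0, "wy": 0, "wz": 0.001}
    - {"x": -0.45, "y": 0, "z": 0.07, "wx": 0, "wy": 0, "wz": 0.001}
    - {"x": -0.45, "y": 0, "z": 0.07, "wx": 0, "wy": 0, "wz": 0.001}
  grip: 0

```text
clock: 8.2
position: [0.501, -0.0228, 0.257]
tool_rot: [0.886, 1.555, -0.695]
force: [-0.2, 0.4, -0.6]
grip_width: 0.0426
```

```bash
python3 - <<'E'
from h import *
st()
c=bot.get_calibration('wrist');p,R=RT();R_=np.array(c['R']);o=-R_.T@c['t']
print('cam in tool',np.round(R.T@(o-p),4),'axes in tool (rows cam)',np.round(R_@R,3).tolist(),c['intrinsics'][0][0],c['k1'])
print(proj(c,[(.4995,.0955,.0975),(.57,-.215,.12)]))
for y in (33,43,53):
  X=np.array([(.4995,.0525+y/1000,.0975)]);print(proj(pickle.load(open('top0.pkl','rb'))[0],X))
E
```

```text
t 8.2 p [ 0.501  -0.0228  0.257 ] F [-0.2  0.4 -0.6] M [ 0.04 -0.    0.04] w 0.0426
[[0.012, 1.0, -0.01], [-0.01, -0.01, -1.0], [-1.0, 0.012, 0.01]]
cam in tool [-0.1427  0.0011 -0.0843] axes in tool (rows cam) [[0.001, 1.0, -0.0], [-0.327, 0.001, 0.945], [0.945, -0.001, 0.327]] 304.412931481958 -0.06816780859324749
[[271.81396212  68.72123544]
 [335.18313354 353.84001412]]
[[183.79196371 176.08531773]]
[[178.66340295 176.09065913]]
[[173.53110014 176.09569502]]
```

```bash
python3 - <<'E'
from h import *
shot('wrist','w0')
go((.50,.07,.14),down(0))
E
```

```text
shift [ 0.287  -0.0067 -0.2353] turn [-0.0016  0.0017 -0.0017]
```

>>> servo_tool:
  targets:
    - {"x": 0, "y": 0, "z": -0.12, "wx": 0, "wy": 0, "wz": 0.002}
    - {"x": 0.15, "y": 0, "z": -0.23, "wx": 0, "wy": 0, "wz": 0.002}
    - {"x": 0.29, "y": 0, "z": -0.23, "wx": 0, "wy": 0, "wz": 0.002}
    - {"x": 0.29, "y": 0, "z": -0.23, "wx": 0, "wy": 0, "wz": 0.002}
    - {"x": 0.29, "y": 0, "z": -0.23, "wx": 0, "wy": 0, "wz": 0.002}
    - {"x": 0.29, "y": 0, "z": -0.23, "wx": 0, "wy": 0, "wz": 0.002}

```text
clock: 9.0
position: [0.5037, 0.0674, 0.1408]
tool_rot: [1.209, 1.543, -0.373]
force: [-0.5, -0.4, 0.1]
grip_width: 0.0427
```

```bash
python3 - <<'E'
from h import *
st()
c,p,d=shot('wrist','w1')
a=cv2.imread('pics/w0.png');b=cv2.imread('pics/w1.png')
X=[(.4995,.0525+.043,.0975)];u=proj(c,X)[0];print('hole exp',u)
x0=int(np.clip(u[0]-80,0,400));y0=int(np.clip(u[1]-60,0,300))
B=cv2.resize(b[y0:y0+120,x0:x0+160],None,fx=4,fy=4,interpolation=cv2.INTER_CUBIC);print(x0,y0)
cv2.imwrite('pics/w1c.png',B)
c0,p0,d0=pickle.load(open('w0.pkl','rb'));u=proj(c0,[(.57,-.215,.12)])[0];print(u)
x0=int(np.clip(u[0]-80,0,400));y0=int(np.clip(u[1]-60,0,300));print(x0,y0)
cv2.imwrite('pics/w0c.png',cv2.resize(a[y0:y0+120,x0:x0+160],None,fx=4,fy=4,interpolation=cv2.INTER_CUBIC))
E
```

```text
t 9.0 p [0.5037 0.0674 0.1408] F [-0.5 -0.4  0.1] M [-0.03  0.06  0.05] w 0.0427
[[0.025, 1.0, -0.011], [-0.01, -0.011, -1.0], [-1.0, 0.026, 0.01]]
hole exp [267.60283364 201.36040059]
187 141
[335.18313354 353.84001412]
255 293
```

View pics/w1c.png

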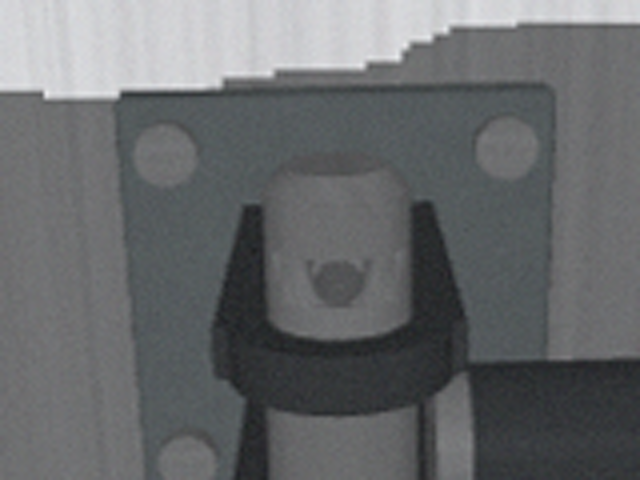

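View pics/w0c.png

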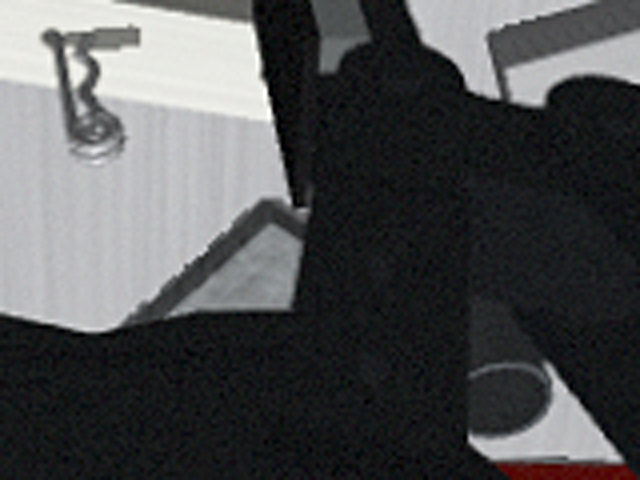

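The cross-hole shows at crop (339,283), centred on the pin and just outside the far lug. The second crop shows only the small clip, with its bow toward +x; the gripper hides the large one.

```bash
python3 - <<'E'
from h import *
c,p,d=pickle.load(open('w1.pkl','rb'))
f=lambda x,y:(187+(x+.5)/4-.5,141+(y+.5)/4-.5)
print('hole',onz(c,[f(339,283)],.0965))
print('pin edges z.085',onz(c,[f(265,260),f(412,260)],.085), 'lug far top edge',onz(c,[f(340,345)],.105))
print('bolts',onz(c,[f(165,155),f(507,148)],.012))
print(d[210:214,268:276])
go((.572,-.223,.2),down(0))
E
```

```text
hole [[0.50177494 0.08836303 0.0965    ]]
pin edges z.085 [[0.48922052 0.08875717 0.085     ]
 [0.51429767 0.08828068 0.085     ]] lug far top edge [[0.5017611 0.080998  0.105    ]]
bolts [[0.46275777 0.09042935 0.012     ]
 [0.54039376 0.09073633 0.012     ]]
[[0.21025333 0.20988911 0.21097468 0.21092142 0.21144126 0.21017747
  0.20947853 0.20844537]
 [0.20794517 0.2093442  0.20836833 0.2081177  0.2093397  0.20971599
  0.20811379 0.20684318]
 [0.20622918 0.20755039 0.20742573 0.2078261  0.20631436 0.20541745
  0.20447806 0.20502745]
 [0.2040421  0.20605946 0.20483893 0.20680723 0.20609683 0.20393875
  0.20325287 0.20278911]]
shift [-0.1368  0.1826  0.7259] turn [-0.0017  0.0015 -0.0041]
```

>>> servo_tool:
  targets:
    - {"x": -0.137, "y": 0.0, "z": 0.0, "wx": 0, "wy": 0, "wz": 0}
    - {"x": -0.137, "y": 0.05, "z": 0.15, "wx": -0.002, "wy": 0.001, "wz": -0.004}
    - {"x": -0.137, "y": 0.09, "z": 0.3, "wx": -0.002, "wy": 0.001, "wz": -0.004}
    - {"x": -0.137, "y": 0.14, "z": 0.45, "wx": -0.002, "wy": 0.001, "wz": -0.004}
    - {"x": -0.137, "y": 0.183, "z": 0.6, "wx": -0.002, "wy": 0.001, "wz": -0.004}
    - {"x": -0.137, "y": 0.183, "z": 0.726, "wx": -0.002, "wy": 0.001, "wz": -0.004}
    - {"x": -0.137, "y": 0.183, "z": 0.726, "wx": -0.002, "wy": 0.001, "wz": -0.004}
    - {"x": -0.137, "y": 0.183, "z": 0.726, "wx": -0.002, "wy": 0.001, "wz": -0.004}
  grip: 0

```text
clock: 10.05
position: [0.5723, -0.2228, 0.201]
tool_rot: [0.476, 1.567, -1.094]
force: [0.1, 0.0, -0.1]
grip_width: 0.0423
```

```bash
python3 - <<'E'
from h import *
st()
c,p,d=shot('wrist','w2')
for t in ['clip','clip_coil','small_clip','block']:
    for r in bot.trace('wrist',t)[:3]:
        m=r['mask'];v,u=np.nonzero(m&(d>0));P=pts(c,d,np.c_[u,v])
        print(t,round(r['confidence'],2),np.round(r['pixel']),m.sum(),'med',np.round(np.median(P,0),3),'lo',np.round(P.min(0),3),'hi',np.round(P.max(0),3))
u=proj(c,[(.572,-.215,.12)])[0];print(u)
x0=int(np.clip(u[0]-80,0,400));y0=int(np.clip(u[1]-60,0,300));print(x0,y0)
cv2.imwrite('pics/w2c.png',cv2.resize(p[y0:y0+120,x0:x0+160,::-1],None,fx=4,fy=4,interpolation=cv2.INTER_CUBIC))
E
```

```text
t 10.05 p [ 0.5723 -0.2228  0.201 ] F [ 0.1  0.  -0.1] M [0.02 0.02 0.06] w 0.0423
[[0.002, 1.0, 0.001], [-0.003, 0.001, -1.0], [-1.0, 0.002, 0.003]]
clip 0.75 [287. 205.] 974 med [ 0.58  -0.212  0.121] lo [ 0.564 -0.269 -0.001] hi [ 0.597 -0.206  0.133]
clip 0.71 [ 18. 265.] 663 med [ 0.231 -0.328  0.008] lo [ 0.197 -0.358 -0.002] hi [ 0.253 -0.293  0.014]
clip_coil 0.83 [ 21. 266.] 586 med [ 0.232 -0.328  0.008] lo [ 0.197 -0.358 -0.002] hi [ 0.253 -0.293  0.014]
clip_coil 0.65 [289. 205.] 894 med [ 0.58  -0.212  0.122] lo [ 0.564 -0.239 -0.   ] hi [ 0.594 -0.206  0.133]
small_clip 0.77 [198. 180.] 343 med [ 0.503 -0.195  0.097] lo [ 0.478 -0.214  0.029] hi [ 0.513 -0.191  0.103]
block 0.43 [285. 193.] 173 med [ 0.58  -0.212  0.066] lo [ 0.574 -0.225  0.037] hi [ 0.586 -0.21   0.098]
[276.15665921 212.25243909]
196 152
```

View pics/w2c.png

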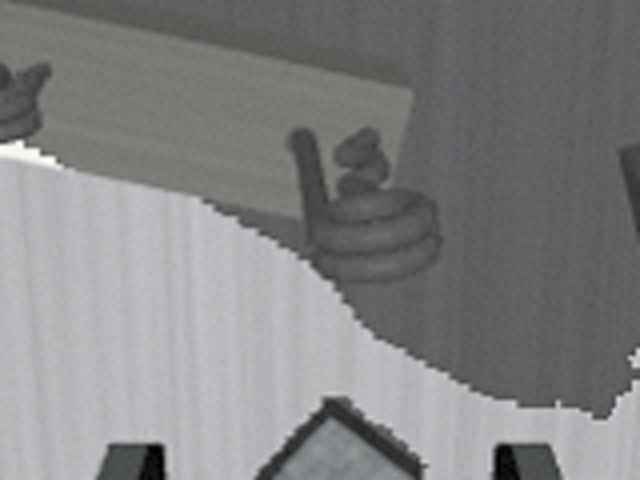

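The large clip stands at crop (300,140)→coil (375,235), bow toward world +x, coil axis roughly along world y. I'll fit its pose.

```bash
python3 - <<'E'
from h import *
bot.trace
c,p,d=pickle.load(open('w2.pkl','rb'))
v,u=np.nonzero(d>0);P=pts(c,d,np.c_[u,v])
C=P[(P[:,0]>.55)&(P[:,0]<.62)&(P[:,1]>-.25)&(P[:,1]<-.19)&(P[:,2]>.105)&(P[:,2]<.14)]
print(len(C),C.min(0),C.max(0),cv2.minAreaRect((C[:,:2]*1000).astype(np.float32)))
w,V=np.linalg.eigh(np.cov((C[:,:2]).T));print('pca yaw',np.degrees(np.arctan2(*V[::-1,1])),np.sqrt(w))
for lo in (.105,.12,.127):
  Q=C[C[:,2]>lo];print(lo,len(Q),np.percentile(Q,[2,50,98],axis=0).round(4).tolist())
L=P[(P[:,0]>.55)&(P[:,0]<.62)&(P[:,1]>-.25)&(P[:,1]<-.18)]
for z in np.arange(.045,.135,.01):
  Q=L[abs(L[:,2]-z)<.005];print(round(z,3),len(Q),np.sort(Q[:,0])[::max(1,len(Q)//8)].round(4), np.median(Q[:,1]).round(4))
B=P[(P[:,0]>.42)&(P[:,0]<.62)&(P[:,1]>-.26)&(P[:,1]<-.15)&(abs(P[:,2]-.038)<.005)]
print('block',cv2.minAreaRect((B[:,:2]*1000).astype(np.float32)))
E
```

```text
673 [ 0.56853738 -0.21976534  0.10561652] [ 0.5944096  -0.20588862  0.13311051] ((581.5508422851562, -213.39437866210938), (26.09710121154785, 11.928406715393066), 8.951522827148438)
pca yaw -170.91698544598873 [0.00335477 0.00680391]
0.105 673 [[0.5696, -0.2188, 0.1101], [0.5815, -0.2114, 0.1282], [0.5932, -0.2065, 0.1324]]
0.12 501 [[0.5703, -0.2189, 0.1211], [0.5816, -0.2126, 0.1296], [0.5932, -0.2067, 0.1326]]
0.127 376 [[0.5727, -0.2189, 0.1273], [0.5819, -0.2129, 0.1304], [0.5907, -0.2071, 0.1326]]
0.045 35 [0.5643 0.5654 0.5674 0.5685 0.5804 0.5825 0.5835 0.5845 0.5856] -0.213
0.055 45 [0.5656 0.5676 0.5705 0.5754 0.5754 0.5764 0.5773 0.5784 0.5804] -0.2128
0.065 52 [0.5658 0.5669 0.5688 0.5707 0.5783 0.5792 0.5802 0.5818 0.5846] -0.2128
0.075 47 [0.5661 0.5671 0.5689 0.5699 0.5806 0.5826 0.5835 0.5844 0.5853 0.5863] -0.2126
0.085 58 [0.5672 0.569  0.5708 0.5752 0.5761 0.5779 0.5805 0.5824 0.5842] -0.2126
0.095 44 [0.5674 0.5683 0.5692 0.5701 0.5717 0.5769 0.5786 0.5795 0.5811] -0.2127
0.105 21 [0.5685 0.5685 0.5693 0.5694 0.5701 0.5709 0.5718 0.5798 0.5807 0.583
 0.5846] -0.2126
0.115 159 [0.5687 0.5742 0.5766 0.579  0.5806 0.583  0.5853 0.5875 0.5914] -0.2094
0.125 283 [0.5688 0.5712 0.5734 0.5749 0.5839 0.5883 0.5899 0.5917 0.5941] -0.2124
block ((526.8468017578125, -207.02420043945312), (40.900272369384766, 130.54653930664062), 77.5942153930664)
```

```bash
cat >> h.py <<'E'
def leanR(lean,yaw): # clip x yaw deg, lean deg -> tool R with jaw along clip y
    l,a=np.radians([lean,yaw]);u=np.array([np.sin(l)*np.cos(a),np.sin(l)*np.sin(a),np.cos(l)])
    y=np.array([-np.sin(a),np.cos(a),0]);x=-u;return np.c_[x,y,np.cross(x,y)]
E
python3 - <<'E'
from h import *
R=leanR(3.7,9);co=np.array([.5816,-.2134,.120])
go(co+R[:,0]*(.019-.07),R)
print(bot.observe()['qpos'])
E
```

```text
shift [ 0.0736  0.031  -0.0229] turn [-0.2744  0.0081 -0.0085]
[-0.0219657   0.57624337  0.43949121  1.68090237 -0.28621221  0.94705269
  0.5264505 ]
```

>>> servo_tool:
  targets:
    - {"x": 0, "y": 0.03, "z": -0.023, "wx": -0.03, "wy": 0, "wz": 0}
    - {"x": 0, "y": 0.03, "z": -0.023, "wx": -0.06, "wy": 0, "wz": 0}
    - {"x": 0, "y": 0.03, "z": -0.023, "wx": -0.09, "wy": 0, "wz": 0}
    - {"x": 0, "y": 0.03, "z": -0.023, "wx": -0.12, "wy": 0, "wz": 0}
    - {"x": 0, "y": 0.03, "z": -0.023, "wx": -0.15, "wy": 0, "wz": 0}
    - {"x": 0, "y": 0.03, "z": -0.023, "wx": -0.18, "wy": 0, "wz": 0}
    - {"x": 0, "y": 0.03, "z": -0.023, "wx": -0.21, "wy": 0.008, "wz": -0.0085}
    - {"x": 0, "y": 0.03, "z": -0.023, "wx": -0.24, "wy": 0.008, "wz": -0.0085}
    - {"x": 0.06, "y": 0.031, "z": -0.023, "wx": -0.2744, "wy": 0.008, "wz": -0.0085}
    - {"x": 0.073, "y": 0.031, "z": -0.023, "wx": -0.2744, "wy": 0.008, "wz": -0.0085}
    - {"x": 0.073, "y": 0.031, "z": -0.023, "wx": -0.2744, "wy": 0.008, "wz": -0.0085}
    - {"x": 0.073, "y": 0.031, "z": -0.023, "wx": -0.2744, "wy": 0.008, "wz": -0.0085}

```text
clock: 11.8
position: [0.5851, -0.2127, 0.1716]
tool_rot: [-3.132, 1.507, -2.976]
force: [-0.3, 0.4, -0.1]
grip_width: 0.0428
```

```bash
python3 - <<'E'
from h import *
st();R=leanR(3.7,9);co=np.array([.5816,-.2134,.120])
go(co+R[:,0]*.019,R)
print(bot.observe()['qpos'])
c,p,d=shot('wrist','w3')
for t in ['clip_coil','clip']:
    for r in bot.trace('wrist',t)[:2]: print(t,r['confidence'],r['pixel'])
v,u=np.nonzero(d>0);P=pts(c,d,np.c_[u,v])
C=P[(P[:,0]>.55)&(P[:,0]<.62)&(P[:,1]>-.235)&(P[:,1]<-.19)&(P[:,2]>.108)&(P[:,2]<.138)]
print(len(C),C.min(0),C.max(0),cv2.minAreaRect((C[:,:2]*1000).astype(np.float32)))
E
```

```text
t 11.8 p [ 0.5851 -0.2127  0.1716] F [-0.3  0.4 -0.1] M [ 0.02 -0.07 -0.01] w 0.0428
[[-0.063, -0.155, 0.986], [-0.011, 0.988, 0.155], [-0.998, -0.001, -0.064]]
shift [ 0.1769 -0.0003 -0.0007] turn [-0.0002  0.0001  0.0001]
[2.39216661e-01 6.10741681e-01 1.42794508e-03 1.61262303e+00
 2.94039839e-02 9.77000691e-01 1.94999724e+00]
clip_coil 0.78 [278.8, 229.5]
clip 0.63 [280.6, 228.5]
669 [ 0.56798942 -0.22146232  0.10819518] [ 0.59462543 -0.20698828  0.13317084] ((581.0186767578125, -214.4958953857422), (26.301727294921875, 11.532657623291016), 9.078204154968262)
```

View pics/w3.png

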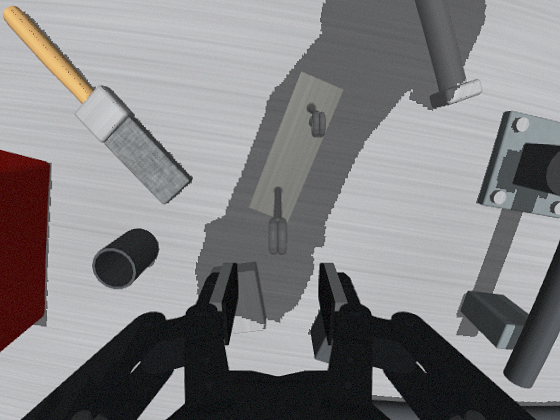

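Coil at (279,237) sits centred between the open fingers (230 / 328). Descend and grip.

>>> servo_tool:
  targets:
    - {"x": 0.09, "y": -0.001, "z": -0.001, "wx": 0, "wy": 0, "wz": 0}
    - {"x": 0.15, "y": -0.001, "z": -0.001, "wx": 0, "wy": 0, "wz": 0}
    - {"x": 0.177, "y": -0.001, "z": -0.001, "wx": 0, "wy": 0, "wz": 0}
    - {"x": 0.177, "y": -0.001, "z": -0.001, "wx": 0, "wy": 0, "wz": 0}
    - {"x": 0.177, "y": -0.001, "z": -0.001, "wx": 0, "wy": 0, "wz": 0}

```text
clock: 12.58
position: [0.5809, -0.2141, 0.102]
tool_rot: [-3.122, 1.508, -2.965]
force: [0.1, -0.4, -0.4]
grip_width: 0.0427
```

>>> servo_tool:
  targets:
    - {"x": 0, "y": 0, "z": 0, "wx": 0, "wy": 0, "wz": 0}
    - {"x": 0, "y": 0, "z": 0, "wx": 0, "wy": 0, "wz": 0}
    - {"x": 0, "y": 0, "z": 0, "wx": 0, "wy": 0, "wz": 0}
    - {"x": 0, "y": 0, "z": 0, "wx": 0, "wy": 0, "wz": 0}
    - {"x": 0, "y": 0, "z": 0, "wx": 0, "wy": 0, "wz": 0}
  grip: -1
  squeeze: 35

```text
clock: 13.2
position: [0.5814, -0.2142, 0.1026]
tool_rot: [-3.115, 1.509, -2.959]
force: [0.6, 1.2, 7.2]
grip_width: 0.0117
```

>>> servo_tool:
  targets:
    - {"x": -0.02, "y": 0, "z": 0, "wx": 0, "wy": 0, "wz": 0}
    - {"x": -0.05, "y": 0, "z": 0, "wx": 0, "wy": 0, "wz": 0}
    - {"x": -0.09, "y": 0, "z": 0, "wx": 0, "wy": 0, "wz": 0}
    - {"x": -0.15, "y": 0, "z": 0, "wx": 0, "wy": 0, "wz": 0}
    - {"x": -0.22, "y": 0, "z": 0, "wx": 0, "wy": 0, "wz": 0}
    - {"x": -0.3, "y": 0, "z": 0, "wx": 0, "wy": 0, "wz": 0}
    - {"x": -0.3, "y": 0, "z": 0, "wx": 0, "wy": 0, "wz": 0}

```text
clock: 14.08
position: [0.5898, -0.2132, 0.2257]
tool_rot: [-3.08, 1.514, -2.924]
force: [0.7, -0.2, -0.9]
grip_width: 0.0115
```

```bash
python3 - <<'E'
from h import *
st();R=leanR(0,0)
# hole at (.5018,.0884); coil at +10mm x; tip z
go(np.array([.5018+.010,.0884,.23]),R)
E
```

```text
t 14.07 p [ 0.5898 -0.2132  0.2257] F [ 0.7 -0.2 -0.9] M [ 0.08 -0.06  0.01] w 0.0115
[[-0.056, -0.156, 0.986], [-0.012, 0.988, 0.155], [-0.998, -0.003, -0.057]]
shift [-0.0093  0.7751 -0.0759] turn [ 0.0249 -0.009   0.0013]
```

>>> servo_tool:
  targets:
    - {"x": -0.035, "y": 0.05, "z": 0, "wx": 0.005, "wy": -0.002, "wz": 0}
    - {"x": -0.035, "y": 0.16, "z": -0.02, "wx": 0.01, "wy": -0.004, "wz": 0}
    - {"x": -0.035, "y": 0.28, "z": -0.03, "wx": 0.015, "wy": -0.006, "wz": 0}
    - {"x": -0.035, "y": 0.4, "z": -0.05, "wx": 0.02, "wy": -0.009, "wz": 0.001}
    - {"x": -0.035, "y": 0.52, "z": -0.06, "wx": 0.025, "wy": -0.009, "wz": 0.001}
    - {"x": -0.035, "y": 0.64, "z": -0.07, "wx": 0.025, "wy": -0.009, "wz": 0.001}
    - {"x": -0.035, "y": 0.73, "z": -0.076, "wx": 0.025, "wy": -0.009, "wz": 0.001}
    - {"x": -0.03, "y": 0.775, "z": -0.076, "wx": 0.025, "wy": -0.009, "wz": 0.001}
    - {"x": -0.01, "y": 0.775, "z": -0.076, "wx": 0.025, "wy": -0.009, "wz": 0.001}
    - {"x": -0.01, "y": 0.775, "z": -0.076, "wx": 0.025, "wy": -0.009, "wz": 0.001}
    - {"x": -0.01, "y": 0.775, "z": -0.076, "wx": 0.025, "wy": -0.009, "wz": 0.001}

```text
clock: 15.45
position: [0.5119, 0.0874, 0.2302]
tool_rot: [-1.719, 1.569, -1.722]
force: [1.5, -0.2, 0.1]
grip_width: 0.0115
```

```bash
python3 - <<'E'
from h import *
st()
c,p,d=shot('wrist','w4')
p0,R=RT();tip=p0+R@[.093,0,-.01]
print('tip',tip,proj(c,[tip])[0],'coil',proj(c,[p0-R[:,0]*.019])[0],'hole',proj(c,[(.5018,.0884,.0975)])[0])
for t in ['clip_tip','clip_coil','clip','pin']:
    for r in bot.trace('wrist',t)[:2]: print(t,r['confidence'],r['pixel'],r['mask'].sum())
cv2.imwrite('pics/w4c.png',cv2.resize(p[100:300,180:380,::-1],None,fx=3,fy=3,interpolation=cv2.INTER_CUBIC))
E
```

```text
t 15.45 p [0.5119 0.0874 0.2302] F [ 1.5 -0.2  0.1] M [-0.03  0.01 -0.01] w 0.0115
[[-0.0, 0.002, 1.0], [-0.002, 1.0, -0.002], [-1.0, -0.002, -0.0]]
tip [0.50191099 0.08741134 0.13733826] [278.21976916 204.47838929] coil [278.53935602 294.66967036] hole [279.29773018 191.68731464]
clip_tip 0.86 [276.1, 280.8] 1894
clip_coil 0.75 [279.3, 276.1] 2129
clip 0.9 [277.6, 276.4] 1965
pin 0.79 [274.2, 190.2] 1364
pin 0.56 [44.2, 194.1] 5202
```

View pics/w4c.png

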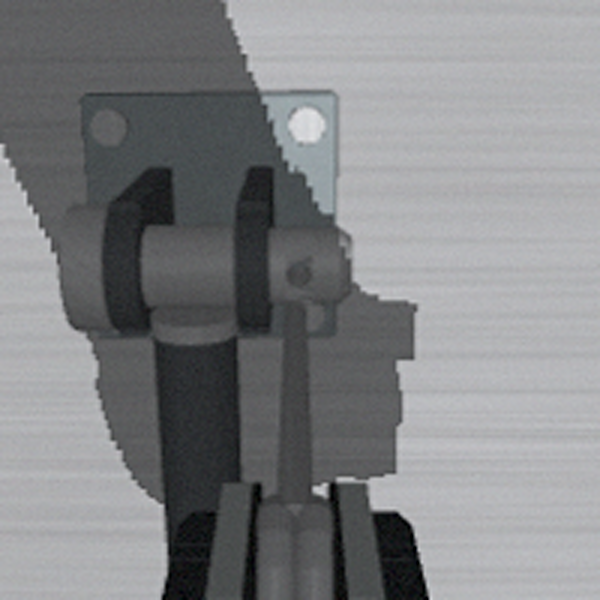

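Tip at crop (294,~308), hole at crop (299,272), leg vertical and centred between the pads. Lower to a few mm above the pin and look again.

```bash
python3 - <<'E'
from h import *
c,p,d=pickle.load(open('w4.pkl','rb'))
h=onz(c,[(279.2,190.2)],.0965)[0];print('hole',h)
t=onz(c,[(277.7,203.2)],.1373)[0];print('tip',t)
g=p.mean(2)
print(g[184:212,270:288].astype(int))
go((.5119,.0887,.194),leanR(0,0))
E
```

```text
hole [0.50062784 0.08831207 0.0965    ]
tip [0.50083912 0.08699249 0.1373    ]
[[ 95  99 100  96 100  97  99  96  94  96  97  94  97  98  96  93  97  96]
 [ 97 105  97 102 103  95  96  96  96  95  92  92  89  84  97 100  99 101]
 [103 106 104 108 104 100  97  95  94  91  92  85  77  79  95 104 100 104]
 [103 108 109 103 105  99  89  87  86  78  76  78  81  86  94 102 102 103]
 [ 97 106 106 106 108  97  90  78  76  77  77  76  83  91 100 104 101 102]
 [101 106 106 106 104  94  78  69  76  77  80  70  65  81  98 100  99  98]
 [ 99 101 103 101 101  81  66  69  72  75  81  71  65  80  89  93 100  99]
 [ 92  99  98  97 100  77  64  67  69  76  69  73  68  68  90  98  93  94]
 [ 91  97  95  98  95  82  66  66  71  72  71  73  70  71  85  90  89  90]
 [ 86  95  93  95  94  83  69  69  74  75  71  70  63  78  84  89  91  88]
 [ 84  93  91  93  92  94  80  70  74  75  74  64  76  88  90  89  86  86]
 [ 85  92  96  94  89  92  87  83  80  75  74  83  81  83  87  85  88  87]
 [ 81  87  90  89  87  90  91  90  93  90  83  84  83  79  81  86  86  82]
 [ 79  87  90  85  87  90  95  92  92  94  97 
[... 439 characters left out ...]
71  66  62  66  82  96  97  95  93  84]
 [ 51  72  77  70  70  67  63  68  70  67  67  58  85  98  95  95  91  92]
 [ 51  73  72  75  69  62  65  67  68  68  65  62  83  93  98  91  92  93]
 [ 52  73  77  73  71  61  65  70  68  70  64  67  84  96  93  91  92  92]
 [ 57  78  74  72  67  65  66  69  68  64  66  64  87  96  93  93  92  85]
 [ 64  74  70  71  65  61  68  66  66  65  64  67  85  95  96  93  85  80]
 [ 62  78  75  74  68  68  67  70  68  66  68  65  87  95  97  91  82  77]
 [ 64  75  73  78  66  65  66  69  67  72  66  63  75  84  82  77  74  76]
 [ 70  72  71  73  67  65  68  68  67  66  65  66  68  69  72  70  71  71]]
shift [0.091  0.0017 0.0001] turn [-0.0002  0.      0.0003]
```

>>> servo_tool:
  targets:
    - {"x": 0.04, "y": 0.0026, "z": 0.0008, "wx": 0, "wy": 0, "wz": 0}
    - {"x": 0.08, "y": 0.0026, "z": 0.0008, "wx": 0, "wy": 0, "wz": 0}
    - {"x": 0.085, "y": 0.0026, "z": 0.0008, "wx": 0, "wy": 0, "wz": 0}
    - {"x": 0.085, "y": 0.0026, "z": 0.0008, "wx": 0, "wy": 0, "wz": 0}

```text
clock: 16.2
position: [0.5121, 0.089, 0.1961]
tool_rot: [-1.808, 1.569, -1.809]
force: [0.2, -0.4, -0.2]
grip_width: 0.0114
```

```bash
python3 - <<'E'
from h import *
st()
c,p,d=shot('wrist','w5')
p0,R=RT();tip=p0+R@[.093,0,-.01]
u=proj(c,[tip,tip-[.003,0,0],(.5018,.0884,.0965),(.5010,.0882,.0965)]);print(tip,u)
a,b=u[0].astype(int);print(a-10,b-16)
print(p.mean(2)[b-16:b+10,a-10:a+12].astype(int))
cv2.imwrite('pics/w5c.png',cv2.resize(p[b-40:b+40,a-50:a+50,::-1],None,fx=7,fy=7,interpolation=cv2.INTER_CUBIC))
E
```

```text
t 16.2 p [0.5121 0.089  0.1961] F [ 0.2 -0.4 -0.2] M [-0.01 -0.01 -0.06] w 0.0114
[[-0.0, 0.001, 1.0], [-0.002, 1.0, -0.001], [-1.0, -0.002, -0.0]]
[0.50229732 0.08899247 0.10347064] [[278.09083688 204.75195574]
 [278.08752616 201.19992463]
 [277.38286634 201.68110329]
 [277.1403194  200.7577695 ]]
268 188
[[ 84  91  87  90  90  91  93  90  95  92  93  97  91  99  92  91  89  87
   90  88  92  90]
 [ 93  91  94  92  93  91  92  94  90  93  95  96  94  94  95  88  90  90
   89  90  90  93]
 [ 94  94  94  95  94  92  96  99  99  96  98  96  96  96  94  91  95  93
   96  96  91  94]
 [ 95  96  95  96  98  96  98  98  96  95  92  96  94  93 100 100  96  98
   94  98  97 100]
 [ 98  97  98  94  97  98  97  97 102  97  93  99  97  97  95  96  97  97
   96  95  97  95]
 [ 98 102  97  99  94  97  98  96  94  97  96  97  95  97  94  98  98  99
  100  94  98  95]
 [103 102 102 106 101  98  95  94  95  98  98  95  97  95  97  97 101 100
  100 100 103 101]
 [107 102 105 106 102  99  98  96 101 102  97  93  90  87  95 101 103 102
  105 103 102 100]
 [107 112 109 109 106 102  93 100  89  91  88  8
[... 926 characters left out ...]
1  70  65  71  78  88  88  89
   86  92  88  84]
 [ 90  89  88  92  87  92  91  68  63  66  69  65  70  69  77  86  83  86
   86  88  87  91]
 [ 91  89  90  83  89  93  84  64  65  72  68  68  68  66  81  89  87  86
   83  85  83  86]
 [ 85  85  84  80  87  94  81  66  64  67  70  67  71  65  81  83  81  84
   82  81  82  82]
 [ 78  79  86  76  81  91  80  69  63  68  73  68  67  63  74  76  82  80
   81  80  80  81]
 [ 70  73  74  71  78  79  71  70  65  70  67  67  69  65  66  71  73  70
   78  72  73  75]
 [ 65  72  72  73  73  72  70  62  67  67  70  63  71  68  71  83  77  79
   86  66  61  72]
 [ 64  77  75  75  80  74  70  67  67  73  71  61  69  69  78  94 100  94
   93  85  79  77]]
```

View pics/w5c.png

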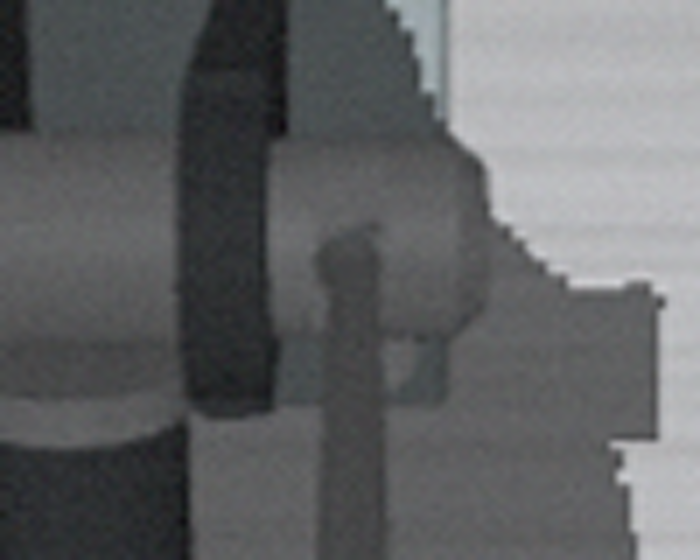

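Hole centre is at col ≈277.2 and rod centre at ≈278.3, so shift y by −0.8 mm and descend gently.

>>> servo_tool:
  targets:
    - {"x": 0, "y": -0.002, "z": -0.001, "wx": 0, "wy": 0, "wz": 0}
    - {"x": 0, "y": -0.002, "z": -0.001, "wx": 0, "wy": 0, "wz": 0}
    - {"x": 0.006, "y": -0.002, "z": -0.001, "wx": 0, "wy": 0, "wz": 0}
    - {"x": 0.011, "y": -0.002, "z": -0.001, "wx": 0, "wy": 0, "wz": 0}
    - {"x": 0.016, "y": -0.002, "z": -0.001, "wx": 0, "wy": 0, "wz": 0}
    - {"x": 0.021, "y": -0.002, "z": -0.001, "wx": 0, "wy": 0, "wz": 0}

```text
clock: 17.0
position: [0.5119, 0.0883, 0.1879]
tool_rot: [-1.524, 1.569, -1.525]
force: [0.4, -0.1, -0.3]
grip_width: 0.0116
```

>>> servo_tool:
  targets:
    - {"x": 0.005, "y": 0, "z": 0, "wx": 0, "wy": 0, "wz": 0}
    - {"x": 0.01, "y": 0, "z": 0, "wx": 0, "wy": 0, "wz": 0}
    - {"x": 0.012, "y": 0, "z": 0, "wx": 0, "wy": 0, "wz": 0}

```text
clock: 17.38
position: [0.5118, 0.0883, 0.1829]
tool_rot: [-1.627, 1.569, -1.628]
force: [-0.6, -0.6, -1.1]
grip_width: 0.0111
```

>>> servo_tool:
  targets:
    - {"x": 0.01, "y": 0, "z": 0, "wx": 0, "wy": 0, "wz": 0}
    - {"x": 0.02, "y": 0, "z": 0, "wx": 0, "wy": 0, "wz": 0}
    - {"x": 0.03, "y": 0, "z": 0, "wx": 0, "wy": 0, "wz": 0}
    - {"x": 0.04, "y": 0, "z": 0, "wx": 0, "wy": 0, "wz": 0}
    - {"x": 0.04, "y": 0, "z": 0, "wx": 0, "wy": 0, "wz": 0}

```text
clock: 18.0
position: [0.5117, 0.0882, 0.1666]
tool_rot: [-1.895, 1.569, -1.897]
force: [0.3, 0.3, -1.0]
grip_width: 0.0115
```

```bash
python3 -c "
from h import *
st()"
```

```text
t 18.0 p [0.5117 0.0882 0.1666] F [ 0.3  0.3 -1. ] M [-0.03 -0.04  0.01] w 0.0115
[[-0.001, 0.001, 1.0], [-0.002, 1.0, -0.001], [-1.0, -0.002, -0.001]]
```

>>> servo_tool:
  targets:
    - {"x": 0.01, "y": 0, "z": 0, "wx": 0, "wy": 0, "wz": 0}
    - {"x": 0.02, "y": 0, "z": 0, "wx": 0, "wy": 0, "wz": 0}
    - {"x": 0.03, "y": 0, "z": 0, "wx": 0, "wy": 0, "wz": 0}
    - {"x": 0.04, "y": 0, "z": 0, "wx": 0, "wy": 0, "wz": 0}
    - {"x": 0.05, "y": 0, "z": 0, "wx": 0, "wy": 0, "wz": 0}
    - {"x": 0.055, "y": 0, "z": 0, "wx": 0, "wy": 0, "wz": 0}
    - {"x": 0.055, "y": 0, "z": 0, "wx": 0, "wy": 0, "wz": 0}

```text
clock: 18.88
position: [0.5122, 0.0882, 0.1447]
tool_rot: [-1.356, 1.569, -1.357]
force: [3.5, 0.8, 1.5]
grip_width: 0.0115
```

>>> servo_tool:
  targets:
    - {"x": 0.008, "y": 0, "z": 0, "wx": 0, "wy": 0, "wz": 0}
    - {"x": 0.016, "y": 0, "z": 0, "wx": 0, "wy": 0, "wz": 0}

```text
clock: 19.12
position: [0.5127, 0.0884, 0.1387]
tool_rot: [-0.666, 1.569, -0.667]
force: [3.7, -0.0, 9.3]
grip_width: 0.0114
```

>>> servo_tool:
  targets:
    - {"x": 0.008, "y": 0, "z": 0, "wx": 0, "wy": 0, "wz": 0}
    - {"x": 0.014, "y": 0, "z": 0, "wx": 0, "wy": 0, "wz": 0}

```text
clock: 19.38
position: [0.5128, 0.0884, 0.1331]
tool_rot: [-0.567, 1.569, -0.569]
force: [2.3, 0.2, 3.3]
grip_width: 0.0114
```

>>> servo_tool:
  targets:
    - {"x": 0.008, "y": 0, "z": 0, "wx": 0, "wy": 0, "wz": 0}
    - {"x": 0.014, "y": 0, "z": 0, "wx": 0, "wy": 0, "wz": 0}

```text
clock: 19.62
position: [0.5127, 0.0884, 0.1272]
tool_rot: [-0.613, 1.569, -0.615]
force: [2.7, 0.6, -2.3]
grip_width: 0.0114
```

>>> servo_tool:
  targets:
    - {"x": 0.008, "y": 0, "z": 0, "wx": 0, "wy": 0, "wz": 0}
    - {"x": 0.016, "y": 0, "z": 0, "wx": 0, "wy": 0, "wz": 0}
    - {"x": 0.02, "y": 0, "z": 0, "wx": 0, "wy": 0, "wz": 0}

```text
clock: 20.0
position: [0.5122, 0.0883, 0.1188]
tool_rot: [-1.241, 1.569, -1.242]
force: [-0.1, -0.2, -1.5]
grip_width: 0.011
```

>>> servo_tool:
  targets:
    - {"x": 0.005, "y": 0, "z": 0, "wx": 0, "wy": 0, "wz": 0}
    - {"x": 0.007, "y": 0, "z": 0, "wx": 0, "wy": 0, "wz": 0}

```text
clock: 20.25
position: [0.5129, 0.0884, 0.1163]
tool_rot: [-0.549, 1.568, -0.55]
force: [1.2, -1.0, 8.7]
grip_width: 0.0112
```

Seated. Release with a small opening, then withdraw upward.

>>> servo_tool:
  targets:
    - {"x": -0.002, "y": 0, "z": 0, "wx": 0, "wy": 0, "wz": 0}
    - {"x": -0.002, "y": 0, "z": 0, "wx": 0, "wy": 0, "wz": 0}
    - {"x": -0.002, "y": 0, "z": 0, "wx": 0, "wy": 0, "wz": 0}
    - {"x": -0.002, "y": 0, "z": 0, "wx": 0, "wy": 0, "wz": 0}
  grip: -0.3

```text
clock: 20.75
position: [0.5128, 0.0884, 0.1171]
tool_rot: [-0.62, 1.569, -0.621]
force: [-0.4, -0.0, -1.4]
grip_width: 0.0295
```

>>> servo_tool:
  targets:
    - {"x": -0.03, "y": 0, "z": 0, "wx": 0, "wy": 0, "wz": 0}
    - {"x": -0.09, "y": 0, "z": 0, "wx": 0, "wy": 0, "wz": 0}
    - {"x": -0.2, "y": 0, "z": -0.03, "wx": 0, "wy": 0, "wz": 0}
    - {"x": -0.3, "y": 0, "z": -0.1, "wx": 0, "wy": 0, "wz": 0}
    - {"x": -0.3, "y": 0, "z": -0.15, "wx": 0, "wy": 0, "wz": 0}
    - {"x": -0.3, "y": 0, "z": -0.15, "wx": 0, "wy": 0, "wz": 0}

```text
clock: 21.5
position: [0.4519, 0.0886, 0.2383]
tool_rot: [-0.26, 1.567, -0.261]
force: [1.1, 0.1, 0.3]
grip_width: 0.0297
```

```bash
python3 - <<'E'
from h import *
st()
c,p,d=shot('wrist','w6');c2,p2,d2=shot('side','s6')
P=None
for n,cc,dd in (('w',c,d),('s',c2,d2)):
    v,u=np.nonzero(dd>0);P=pts(cc,dd,np.c_[u,v])
    C=P[(P[:,0]>.46)&(P[:,0]<.56)&(P[:,1]>.07)&(P[:,1]<.11)&(P[:,2]>.112)&(P[:,2]<.2)]
    print(n,len(C),C.min(0) if len(C) else '',C.max(0) if len(C) else '')
    H=P[(P[:,0]>.485)&(P[:,0]<.515)&(P[:,1]>-.03)&(P[:,1]<.03)&(P[:,2]>.07)&(P[:,2]<.1)]; print('head min y',np.percentile(H[:,1],2) if len(H) else None)
u=proj(c,[(.51,.088,.11)])[0].astype(int);v=proj(c2,[(.51,.07,.11)])[0].astype(int);print(u,v)
A=lambda p,u:cv2.resize(p[max(0,u[1]-75):max(0,u[1]-75)+150,max(0,u[0]-65):max(0,u[0]-65)+130,::-1],(390,450),interpolation=cv2.INTER_CUBIC)
cv2.imwrite('pics/fin.png',np.hstack([A(p,u),A(p2,v)]))
E
```

```text
t 21.5 p [0.4519 0.0886 0.2383] F [1.1 0.1 0.3] M [-0.02 -0.01  0.02] w 0.0297
[[0.003, 0.001, 1.0], [-0.001, 1.0, -0.001], [-1.0, -0.001, 0.003]]
w 427 [0.49974222 0.08128506 0.11234468] [0.52433788 0.09314529 0.14739788]
head min y 0.015766511257098156
s 115 [0.49835464 0.07916328 0.11268784] [0.5241465  0.09284851 0.14735224]
head min y 0.011122461834944653
[277 258] [276 147]
```

View pics/fin.png

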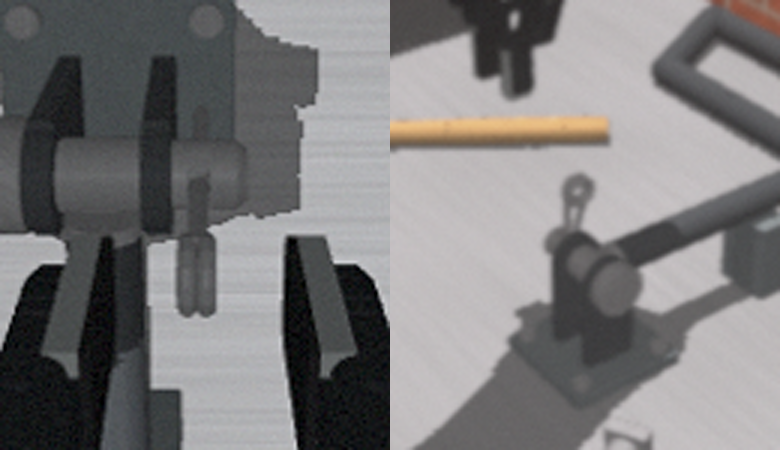

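The clip stands in the pin at crop (197,180), with the leg emerging below at (200,118). Coil top is at z = 0.147, so the origin is about 50 mm above the axis: locked. The pin is home and the gripper is clear.

```bash
python3 -c "
from h import *
print(bot.job_done(), bot.observe()['clock'])"
```

```text
the job is handed in; nothing more can be done
the job is handed in; nothing more can be done
```

The pin is home, the larger R-clip is locked through its cross-hole, and the job was handed in after about 21.5 s with the gripper clear of everything.

- **Pin:** I pushed the head with the shut fingers until it met the stop. The reading rose from a steady 8 N or so to 15.7 N with no further travel, at the position expected for home. The cross-hole then showed just beyond the far lug.
- **Clip:** I gripped the larger clip by its coil at 35 N and drew it out along its own lean. I then lined up leg and hole with the wrist camera, correcting by about 1 mm. The leg went in without resistance. The bow peaked at about 9 N, sprang over and seated, and I let go.
- **Last checks:** After release, both cameras put the coil top at z = 0.147 m. That places the clip's origin about 50 mm above the pin axis, which is the locked height, and the leg shows below the pin.
- **Disagreements:** The two cameras differ on the pin head face, reading y = 0.0158 and 0.0111 m against 0.0135 m expected. I relied on the contact stop, which matched the expected home position.
- **Not checked:** I did not look at the smaller clip again at the end, but nothing touched it.

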